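Swing the stereo microscope's boom over the Petri dish

TASK

Swing the stereo microscope on its heavy, free-running boom until its objective is over the middle of the Petri dish, and leave it standing still there by itself for a couple of seconds before you finish. Move it as fine optics should be moved: only gentle pushes with the fingertips against the boom, never gripping, knocking or flinging it, never letting it run into its swing stops, and never touching the optical head. Leave the samples and everything else on the bench where they are.

Things in the scene. Friction and masses are not known exactly. Their poses are not given: they have to be found in the camera images.
- boom (a joint): swing angle q of the boom about the fixed vertical post at its far end, rad, anticlockwise from above positive, so growing q takes the head to the robot's right. 0 is about straight at the robot; stops at -1.05 and 1.05. Moment of inertia of all that swings about the post: about 0.70 kg m2; damping 0.012 N m s/rad, friction 0.002 N m: it coasts on for half a minute.
- boom_mid (a point): point on the boom's centre line, height 265 (its flat top), 225 from the post axis; +x runs along it to the post. White box arm, 215 to 265 high; on each side a black rubber buffer strip (40 tall, 65 to 270 from the post), faces 50 from the centre line: too wide to straddle. Strips give 10 at about 1.2 N/mm and spring back: it bounces off a still finger. Hub: radius 58, 290 high.
- head: optical head of the stereo microscope hung on the boom's end, swings with the boom: white body with black focus knobs (144 across) and two black eyepieces slanting up towards the robot, its parts from 280 to 490 from the post axis, heights 125 to 345. Origin on the optical axis at bench height; the post axis lies 360 from it along its +x. Not to be touched.
- lens (a point): centre of the objective's lower end, on the optical axis, 360 from the post axis, height 125; its +x points along the boom to the post
- dish: round lidded Petri dish, diameter 90, height 15, white with red-brown agar, loose on a thin dark square mat (150 x 150 x 4) left or right of the boom, within 10 of the objective's circle. Origin at the centre of its underside. The objective belongs over it.
- wellplate: rectangular white six-well plate 86 x 128 x 20, loose on the other mat, on the other side; the sample that is not wanted now. Origin at the centre of its underside.
- rack: white tube rack 75 x 220 with black-capped tubes, 98 high, well to the left; origin at the centre of its underside. Bystander.
- stain: brown glass bottle, diameter 60, 135 high, well to the right; origin at the centre of its underside. Bystander.
- jar: glass jar with white cap, diameter 66, 75 high, well to the right; origin at the centre of its underside. Bystander.
Mind the look-alikes: they are no part of the job. What is shaped like the dish but blue or turquoise is not meant.

How it is judged:
By the outcome, as a careful person would: the job done as asked, in the order asked, and still so for the second after the job is handed in, with the robot touching nothing.
It also fails if it takes over 32 s, if anything falls off the work surface, if the arm or the gripper's body presses on something with over 40 N, if the wrist force passes 120 N, or if a joint passes its speed limit or range.

ROBOT

A 7-joint arm with a two-finger parallel gripper is mounted at the origin on the work surface. World frame = base frame: x ahead of the robot, y to its left, z up, the work surface at z = 0. Lengths are in mm, angles in rad, forces in N, time in s.
With the tool pointing down it reaches from about 400 to 850 mm from the base axis. Payload 4.5 kg.
Tool frame: the origin (TCP) lies between the finger pads; the fingertips stand 8 mm ahead of it and the grasp point (between the pads) lies 11 mm behind it; z points along the fingers, y is the line along which they close (so a half turn about z gives the same grasp; the last joint's range is limited). The gripper opens to 85 mm and grips with 20 to 120 N. Pads are 22 mm wide; open, the fingers measure 114 mm over their backs; the gripper's body (76 mm by 85 mm) begins 54 mm behind the grasp point. The pads swing forward as they close: fully open they stand 13 mm farther back than shut.
Start: joints at [-1.206, 0.689, -0.195, 1.565, 0.157, 0.902, -0.215], TCP at [202.981, 591.145, 239.317] pointing down, gripper open.
Joint ranges: [-3.01, 3.01], [-0.46, 2.08], [-1.47, 1.51], [0.13, 2.56], [-1, 4.14], [0.04, 2.09], [-2.66, 2.66]. Speed limits (rad/s): [2.57, 2.57, 3.14, 3.14, 3.14, 3.14, 3.14].

INTERFACE

Orientations are given as a unit quaternion [x, y, z, w].
In Python, from plant import robot gives the robot as it stands.
- The arm moves only by the tool carry_out, never from a script. Its argument "rows" is a list of rows, each an object of numbers: "tx", "ty", "tz": the shift along the tool's x, y, z in m; "turn": the turn about the tool's z in rad. In form: [{"tx": .., "ty": .., "tz": .., "turn": ..}, ...]. A call has exactly 8 rows; each row is the pose to reach, as a shift and turn from the pose commanded when the call began, along the tool's axes at that moment; what a row does not reach only later rows make up. A row lasts 1/8 s, in which the tool goes at most 62.5 mm and 10.7 degrees, less where a joint would pass 70% of its speed; a pose out of reach is approached as far as the arm can. A call with a gripper value outside its range is refused whole. "claw" is the closure, from 0 (fully open) to 1 (shut), set as the call begins (left out, the last holds). The fingers move at their own pace and stop on an object; the grip force is fixed at half the most. Time passes only in rows, so rows that repeat a pose let the fingers close, or fill a call up. It gives the time, the measured TCP pose, the force, the opening and the grip force at its end, in the units of the state.
- robot.get_state(): the state, without advancing time (a new reading comes with each control period).
- robot.grab_frame(name): name is "scene" or "side" or "wrist"; returns the picture (480x640x3 uint8, blue, green, red); there is no depth.
- robot.camera_params(name): a dict with "fx", "fy", "cx", "cy" (pixels), "D" ([k1, k2, p1, p2, k3] as OpenCV has them; the pictures are not rectified), "rvec" (rotation vector, rad) and "tvec" (3), from world to camera coordinates, as OpenCV has them. Camera axes: x right, y down, z forward; pixel columns grow to the right and rows downward; lengths in mm; the calibration is good to about 2 mm. A picture is of the moment at which its call begins: read the wrist's pose just before it. camera_params takes no time and is no camera call; for the wrist camera it gives the pose at the moment of the call.
- robot.job_done(): hands the job in; it is judged then, once.
The state is a dict: "t": time; "qpos": joint angles; "qd": joint speeds; "tau": joint torques, N m; "tool_pos": TCP position; "tool_rot": TCP orientation; "contact_force": force on the tool from outside, world axes, zero at the start; "moment": the same for the moment, N m; "gripper_width": finger opening in mm; "grip_force": force on a finger pad.
Only numpy, scipy, OpenCV 4.12 (cv2) and the standard library are available. Lean on these libraries where they do the work, as an engineer would, in place of code of your own. Each camera call takes 0.05 s, during which the arm holds its last target. There are 200 camera calls.

## Working session

There is one attempt and no reset: what is moved stays moved. The work goes in short steps, Python scripts to look and compute and a tool call to move; the robot and the scene stay as the last step left them, time stands still between calls to the robot, and variables do not carry over. Pictures are saved under pics/ and viewed, at most 10 in all, crops included, and the job is handed in when it is done.

Besides the shell and the picture viewer there is one more tool, called after ">>>" by a JSON object that holds its "op" and its "data". carry_out: Moves the arm, as the interface text tells. Its arguments: {"type":"object","properties":{"rows":{"type":"array","items":{"type":"object","properties":{"tx":{"type":"number"},"ty":{"type":"number"},"tz":{"type":"number"},"turn":{"type":"number"}}}},"claw":{"type":"number"}},"required":["rows"]}

```bash
mkdir -p pics; ls; python3 - <<'E'
from plant import robot
import cv2,numpy as np
s=robot.get_state();print(s['t'],s['tool_pos'],s['tool_rot'],s['gripper_width'])
for n in("scene","side"):
    print(n,robot.camera_params(n)); cv2.imwrite(f"pics/{n}0.png",robot.grab_frame(n))
E
```

```text
pics
0.0 [202.84470089 590.48229792 238.46709165] [ 1.64585939e-01  9.86362306e-01 -9.30293847e-04 -7.22565479e-05] 85.2951660982433
scene {'fx': 611.6373319962183, 'fy': 611.6373319962183, 'cx': 315.24737102813526, 'cy': 244.49832638302044, 'D': array([-0.11782587,  0.        ,  0.        ,  0.        ,  0.        ]), 'rvec': array([ 2.24175094,  0.86584136, -0.36462101]), 'tvec': array([-393.6167848 , -137.03854649, 2210.41000381])}
side {'fx': 615.7621319306317, 'fy': 615.7621319306317, 'cx': 312.7115717851127, 'cy': 227.69995465957183, 'D': array([-0.20886734,  0.        ,  0.        ,  0.        ,  0.        ]), 'rvec': array([ 0.38973087, -2.68918637,  1.27645987]), 'tvec': array([ 510.86452908,  235.8135236 , 1584.13375903])}
```

View pics/scene0.png

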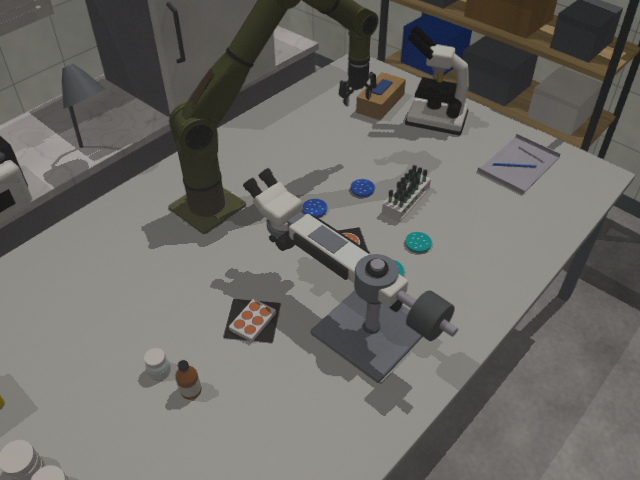

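View pics/side0.png

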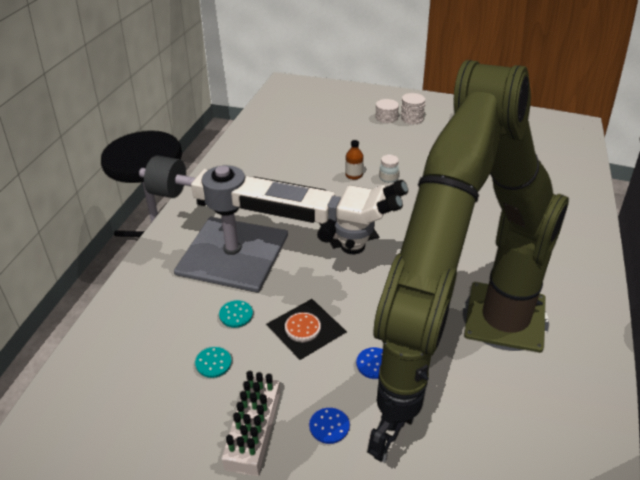

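The dish (red-brown) is on its mat to the robot's left: side (303,327), scene (349,240, partly hidden). The well plate is on the right, the hub at side (224,185) and scene (377,270). Next I zoom in on the hub and boom.

```bash
python3 - <<'E'
import cv2,numpy as np
a=cv2.imread("pics/scene0.png")[165:345,240:440];b=cv2.imread("pics/side0.png")[145:345,190:415]
a=cv2.resize(a,None,fx=2,fy=2,interpolation=cv2.INTER_CUBIC)
b=cv2.resize(b,None,fx=1.75,fy=1.75,interpolation=cv2.INTER_CUBIC)
h=max(a.shape[0],b.shape[0]);c=np.zeros((h,a.shape[1]+b.shape[1],3),np.uint8)
c[:a.shape[0],:a.shape[1]]=a;c[:b.shape[0],a.shape[1]:]=b
cv2.imwrite("pics/z1.png",np.clip(c*1.5,0,255).astype(np.uint8));print(c.shape)
E
```

```text
(360, 794, 3)
```

View pics/z1.png

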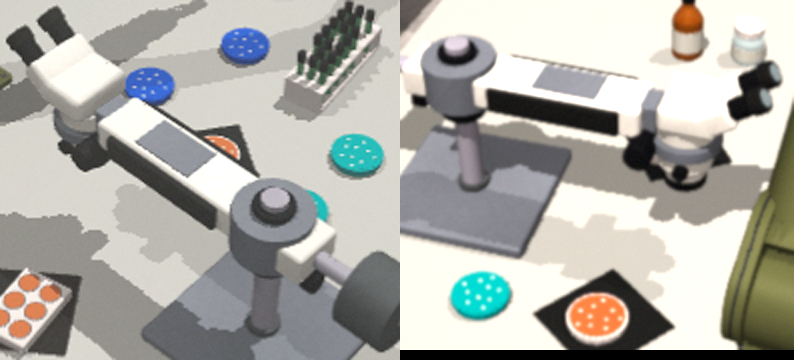

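```bash
cat > h.py <<'E'
import cv2,numpy as np
from plant import robot
def P(n):
    c=robot.camera_params(n);K=np.array([[c['fx'],0,c['cx']],[0,c['fy'],c['cy']],[0,0,1.]])
    return K,np.array(c['D']),np.array(c['rvec']),np.array(c['tvec'])
def ray(p,uv,z):
    K,D,r,t=p;uv=np.array(uv,float).reshape(-1,1,2)
    d=np.c_[cv2.undistortPoints(uv,K,D)[:,0],np.ones(len(uv))];R=cv2.Rodrigues(r)[0]
    C=-R.T@t;d=d@R;return (C+d*((z-C[2])/d[:,2:]))[:,:2]
def proj(p,X):
    K,D,r,t=p;return cv2.projectPoints(np.array(X,float),r,t,K,D)[0][:,0]
E
python3 - <<'E'
from h import *
A=P("scene");B=P("side")
s=lambda L:[(240+x/2,165+y/2) for x,y in L]; d=lambda L:[(190+(x-400)/1.75,145+y/1.75) for x,y in L]
print("hub",ray(A,s([(273,212)]),290),ray(B,d([(459,62)]),290))
print("panelA",ray(A,s([(166,122),(215,148),(182,176),(135,140)]),265).round())
print("panelB",ray(B,d([(545,65),(606,70),(598,97),(533,90)]),265).round())
for n,p in(("scene",A),("side",B)):
    im=cv2.imread(f"pics/{n}0.png");hsv=cv2.cvtColor(im,cv2.COLOR_BGR2HSV)
    m=cv2.inRange(hsv,(3,120,110),(18,255,255));k,l,st,c=cv2.connectedComponentsWithStats(cv2.morphologyEx(m,cv2.MORPH_CLOSE,np.ones((5,5))))
    for i in range(1,k):
        if st[i,4]>60: print(n,st[i],c[i].round(1),ray(p,c[i],15).round(1))
E
```

```text
hub [[798.5390531  -47.11100126]] [[ 7.69956366e+02 -3.20902765e-01]]
panelA [[564.   4.]
 [650.  11.]
 [652. -60.]
 [556. -52.]]
panelB [[658. -60.]
 [566. -72.]
 [557.  -5.]
 [653.   4.]]
scene [370  73  34  31 371] [386.5  87.8] [[   6.8 1051.4]]
scene [235 303  35  30 401] [251.3 317.9] [[ 496.3 -244.5]]
side [346 149  17  15 136] [354. 154.] [[ 574.  -638.5]]
side [287 313  31  24 578] [302.2 324.8] [[506.5 181.9]]
```

```bash
python3 - <<'E'
from h import *
from scipy.optimize import least_squares
A=P("scene");B=P("side")
s=lambda L:[(240+x/2,165+y/2) for x,y in L]; d=lambda L:[(190+(x-400)/1.75,145+y/1.75) for x,y in L]
for nm,a,b in(("hub",(273,212),(459,62)),("knobtop",(275,200),(457,46)),("postfoot",(263,325),(473,182)),("lens",None,None)):
    if a is None: continue
    for z in (0,20,200,240,260,290,310,330): print(nm,z,ray(A,s([a]),z).round(),ray(B,d([b]),z).round())
# overlay of hub circle/boom for a guess
def model(x,y,q):
    u=np.array([-np.cos(q),-np.sin(q)]);n=np.array([-u[1],u[0]]);o=np.array([x,y]);out=[]
    th=np.linspace(0,2*np.pi,60)
    out.append([(x+58*np.cos(t),y+58*np.sin(t),290) for t in th])
    for sgn in(1,-1):
        c=[(*(o+u*r+n*sgn*50),z) for r,z in((65,220),(270,220),(270,260),(65,260),(65,220))];out.append(c)
    c=o+u*360; out.append([(c[0]+30*np.cos(t),c[1]+30*np.sin(t),125) for t in th])
    out.append([(x,y,0),(x,y,290)]); return out
ims=[]
for n,p,(r0,r1,c0,c1),f in(("scene",A,(165,345,240,440),2),("side",B,(145,345,190,415),1.75)):
    im=cv2.imread(f"pics/{n}0.png")[r0:r1,c0:c1];im=cv2.resize(im,None,fx=f,fy=f)
    for L in model(786,-25,0.03):
        cv2.polylines(im,[((proj(p,L)-[c0,r0])*f).round().astype(int)],False,(0,0,255),1)
    ims.append(cv2.copyMakeBorder(im,0,360-im.shape[0],0,0,cv2.BORDER_CONSTANT))
cv2.imwrite("pics/o1.png",np.hstack(ims))
E
```

```text
hub 0 [[651. 167.]] [[ 967. -380.]]
hub 20 [[661. 152.]] [[ 954. -354.]]
hub 200 [[753.  19.]] [[ 831. -118.]]
hub 240 [[773. -10.]] [[804. -66.]]
hub 260 [[783. -25.]] [[790. -40.]]
hub 290 [[799. -47.]] [[770.  -0.]]
hub 310 [[809. -62.]] [[756.  26.]]
hub 330 [[819. -77.]] [[743.  52.]]
knobtop 0 [[637. 189.]] [[ 994. -431.]]
knobtop 20 [[648. 174.]] [[ 980. -404.]]
knobtop 200 [[741.  39.]] [[ 853. -160.]]
knobtop 240 [[761.   9.]] [[ 825. -106.]]
knobtop 260 [[772.  -6.]] [[811. -79.]]
knobtop 290 [[787. -29.]] [[790. -39.]]
knobtop 310 [[798. -44.]] [[776. -12.]]
knobtop 330 [[808. -59.]] [[762.  15.]]
postfoot 0 [[782. -21.]] [[802. -57.]]
postfoot 20 [[790. -33.]] [[791. -36.]]
postfoot 200 [[ 866. -143.]] [[693. 151.]]
postfoot 240 [[ 882. -167.]] [[672. 192.]]
postfoot 260 [[ 891. -180.]] [[661. 213.]]
postfoot 290 [[ 904. -198.]] [[645. 244.]]
postfoot 310 [[ 912. -210.]] [[634. 265.]]
postfoot 330 [[ 920. -222.]] [[623. 286.]]
```

View pics/o1.png

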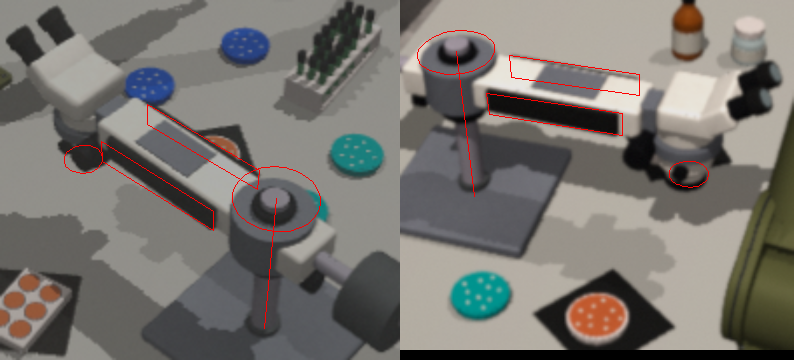

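>>> {"op": "carry_out", "data": {"claw": 1, "rows": [{"tx": -0.04,"ty": -0.018,"tz": -0.02},{"tx": -0.09,"ty": -0.041,"tz": -0.04},{"tx": -0.145,"ty": -0.065,"tz": -0.06},{"tx": -0.2,"ty": -0.09,"tz": -0.08},{"tx": -0.255,"ty": -0.115,"tz": -0.09},{"tx": -0.31,"ty": -0.14,"tz": -0.09},{"tx": -0.36,"ty": -0.163,"tz": -0.09},{"tx": -0.4,"ty": -0.18,"tz": -0.09}]}}

```text
validation failed for argument at $.ro...
```

```bash
python3 - <<'E'
from h import *
s=robot.get_state();print(s['t'],s['tool_pos'].round(1),s['tool_rot'].round(4),s['gripper_width'],s['contact_force'].round(2))
A=P("scene");B=P("side")
f={n:robot.grab_frame(n) for n in("scene","side")}
a=f["scene"][165:345,240:440];b=f["side"][145:345,190:415]
for n in f: cv2.imwrite(f"pics/{n}1.png",f[n])
a=cv2.resize(a,None,fx=3,fy=3,interpolation=cv2.INTER_CUBIC);a=a[60:,90:490]
b=cv2.resize(b,None,fx=2.5,fy=2.5,interpolation=cv2.INTER_CUBIC)[:480,:400]
cv2.imwrite("pics/z2.png",np.clip(np.hstack([a,b])*1.4,0,255).astype(np.uint8));print(a.shape,b.shape)
E
```

```text
0.1 [202.9 590.5 238.5] [ 1.646e-01  9.864e-01 -9.000e-04 -1.000e-04] 85.64249048413485 [-0.29 -0.49 -0.3 ]
(480, 400, 3) (480, 400, 3)
```

View pics/z2.png

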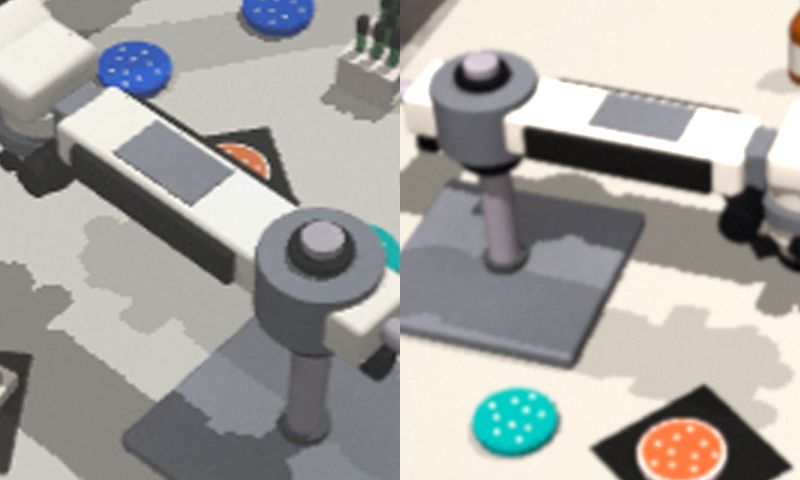

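```bash
python3 - <<'E'
from h import *
from scipy.optimize import least_squares
A=P("scene");B=P("side")
s=lambda L:np.array([(240+(x+90)/3,165+(y+60)/3) for x,y in L]); d=lambda L:np.array([(190+(x-400)/2.5,145+y/2.5) for x,y in L])
sa=s([(72,150),(232,252),(232,283),(72,182)]);sb=d([(525,130),(713,160),(711,190),(525,158)])
ha=s([(321,254),(322,238)]);hb=d([(485,83),(481,65)])
fa=s([(303,430)]);fb=d([(505,260)])
def X(v):
    x,y,q,z1,z2,z3,zc=v;o=np.array([x,y]);u=np.array([-np.cos(q),-np.sin(q)]);n=np.array([u[1],-u[0]]) # n: +y side
    st=lambda g,L:[(*(o+u*r+n*g*50),z+zc) for r,z in L]
    post=[(x,y,z1),(x,y,z2),(x,y,z3)]
    return st(-1,[(270,20),(65,20),(65,-20),(270,-20)]),st(1,[(65,20),(270,20),(270,-20),(65,-20)]),post
def f(v):
    a,b,p=X(v);return np.r_[(proj(A,a)-sa).ravel(),(proj(B,b)-sb).ravel(),(proj(A,p)-np.r_[ha,fa]).ravel(),(proj(B,p)-np.r_[hb,fb]).ravel()]
r=least_squares(f,[789,-34,0,268,290,20,240],loss='soft_l1');print(r.x.round(3),r.fun.round(1))
J=np.linalg.inv(r.jac.T@r.jac);print(np.sqrt(np.diag(J)).round(3))
D=np.array([506.5,181.9])
for z in(10,13,15): print(ray(B,[302.2,324.8],z))
e=D-r.x[:2];print(np.hypot(*e),np.arctan2(-e[1],-e[0]))
E
```

```text
[ 7.88428e+02 -3.08270e+01 -2.00000e-03  2.73473e+02  2.95699e+02
  2.09240e+01  2.43410e+02] [-2.9 -0.6 -1.3  1.6 -1.7  1.  -2.4 -1.5 -1.7 -1.1 -0.4  0.1  0.6  0.7
 -0.3  0.1 -0.   0.2  0.2 -0.1  0.6 -1.7 -1.5 -0.  -0.7  0.2 -0.3  1.1]
[1.116 1.574 0.01  2.516 2.506 6.187 1.787]
[[507.98396929 177.50322915]]
[[507.09406923 180.04737883]]
[[506.50080252 181.74347861]]
353.1803173146836 -0.6464023207602552
```

>>> {"op": "carry_out", "data": {"claw": 1, "rows": [{"tx": -0.04,"ty": -0.018,"tz": -0.02,"turn": 0},{"tx": -0.09,"ty": -0.041,"tz": -0.04,"turn": 0},{"tx": -0.145,"ty": -0.065,"tz": -0.06,"turn": 0},{"tx": -0.2,"ty": -0.09,"tz": -0.08,"turn": 0},{"tx": -0.255,"ty": -0.115,"tz": -0.09,"turn": 0},{"tx": -0.31,"ty": -0.14,"tz": -0.09,"turn": 0},{"tx": -0.36,"ty": -0.163,"tz": -0.09,"turn": 0},{"tx": -0.4,"ty": -0.18,"tz": -0.09,"turn": 0}]}}

```text
t: 1.2
tool_pos: [524.5, 288.4, 329.2]
tool_rot: [0.166, 0.986, -0.0, 0.0]
contact_force: [-0.7, 0.2, -0.3]
gripper_width: 0.1
grip_force: 0.0
```

>>> {"op": "carry_out", "data": {"claw": 1, "rows": [{"tx": -0.028,"ty": -0.035,"tz": 0,"turn": 0},{"tx": -0.056,"ty": -0.08,"tz": 0,"turn": 0},{"tx": -0.083,"ty": -0.13,"tz": 0,"turn": 0},{"tx": -0.11,"ty": -0.18,"tz": 0,"turn": 0},{"tx": -0.136,"ty": -0.23,"tz": 0,"turn": 0},{"tx": -0.16,"ty": -0.28,"tz": 0,"turn": 0},{"tx": -0.184,"ty": -0.33,"tz": 0,"turn": 0},{"tx": -0.208,"ty": -0.37,"tz": 0,"turn": 0}]}}

```text
t: 2.2
tool_pos: [599.0, -129.3, 329.1]
tool_rot: [0.166, 0.986, -0.0, -0.0]
contact_force: [1.0, -0.2, 0.1]
gripper_width: 0.0
grip_force: 0.0
```

>>> {"op": "carry_out", "data": {"claw": 1, "rows": [{"tx": 0,"ty": 0,"tz": 0.025,"turn": 0},{"tx": 0,"ty": 0,"tz": 0.055,"turn": 0},{"tx": 0,"ty": 0,"tz": 0.08,"turn": 0},{"tx": 0,"ty": 0,"tz": 0.085,"turn": 0},{"tx": 0.002,"ty": 0.006,"tz": 0.085,"turn": 0},{"tx": 0.004,"ty": 0.012,"tz": 0.085,"turn": 0},{"tx": 0.006,"ty": 0.017,"tz": 0.085,"turn": 0},{"tx": 0.007,"ty": 0.019,"tz": 0.085,"turn": 0}]}}

```text
t: 3.2
tool_pos: [599.2, -105.4, 244.9]
tool_rot: [0.164, 0.986, 0.0, 0.0]
contact_force: [-0.5, -0.2, -1.0]
gripper_width: 0.1
grip_force: 0.0
```

```bash
python3 - <<'E'
from h import *
s=robot.get_state();print(s['t'],s['tool_pos'].round(1),s['qpos'].round(2),s['contact_force'].round(2))
a=robot.grab_frame("scene")[165:345,240:440]; w=robot.grab_frame("wrist");cv2.imwrite("pics/w3.png",w)
a=cv2.resize(a,None,fx=2,fy=2,interpolation=cv2.INTER_CUBIC)
c=np.hstack([a,cv2.resize(w,(400,300))[:300] if 0 else cv2.copyMakeBorder(cv2.resize(w,(400,300)),0,60,0,0,cv2.BORDER_CONSTANT)])
cv2.imwrite("pics/z3.png",np.clip(c*1.4,0,255).astype(np.uint8))
E
```

```text
3.2 [ 599.2 -105.4  244.9] [ 0.21  0.66 -0.2   1.61  0.15  0.88  1.2 ] [-0.54 -0.17 -0.97]
```

View pics/z3.png

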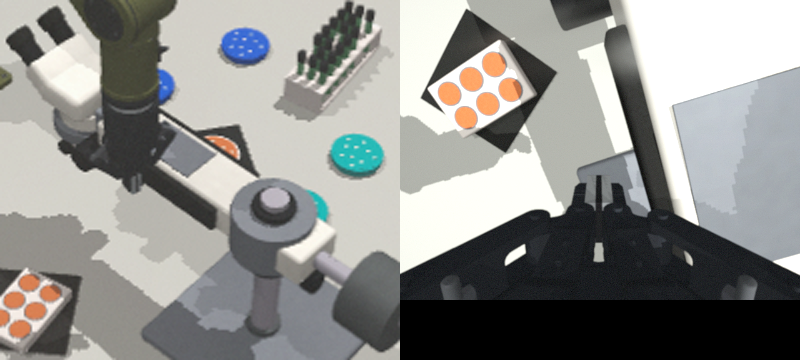

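>>> {"op": "carry_out", "data": {"claw": 1, "rows": [{"tx": 0.0005,"ty": 0.0014,"tz": 0,"turn": 0},{"tx": 0.001,"ty": 0.0028,"tz": 0,"turn": 0},{"tx": 0.0015,"ty": 0.0043,"tz": 0,"turn": 0},{"tx": 0.0019,"ty": 0.0057,"tz": 0,"turn": 0},{"tx": 0.0024,"ty": 0.0071,"tz": 0,"turn": 0},{"tx": 0.0029,"ty": 0.0085,"tz": 0,"turn": 0},{"tx": 0.0034,"ty": 0.0099,"tz": 0,"turn": 0},{"tx": 0.0039,"ty": 0.0113,"tz": 0,"turn": 0}]}}

```text
t: 4.3
tool_pos: [598.9, -94.2, 244.3]
tool_rot: [0.165, 0.986, 0.0, -0.0]
contact_force: [0.4, 0.1, 0.4]
gripper_width: 0.3
grip_force: 0.0
```

>>> {"op": "carry_out", "data": {"claw": 1, "rows": [{"tx": 0.0005,"ty": 0.0015,"tz": 0,"turn": 0},{"tx": 0.001,"ty": 0.003,"tz": 0,"turn": 0},{"tx": 0.0016,"ty": 0.0047,"tz": 0,"turn": 0},{"tx": 0.0022,"ty": 0.0064,"tz": 0,"turn": 0},{"tx": 0.0028,"ty": 0.0083,"tz": 0,"turn": 0},{"tx": 0.0035,"ty": 0.0104,"tz": 0,"turn": 0},{"tx": 0.0043,"ty": 0.0127,"tz": 0,"turn": 0},{"tx": 0.0051,"ty": 0.0151,"tz": 0,"turn": 0}]}}

```text
t: 5.3
tool_pos: [599.2, -77.8, 244.4]
tool_rot: [0.164, 0.986, 0.0, 0.0]
contact_force: [0.4, 0.1, 0.4]
gripper_width: -0.3
grip_force: 0.0
```

```bash
cat >> h.py <<'E'
POST=np.array([788.5,-31.])
def lines(im,p,z=265,show=True):
    g=cv2.cvtColor(im,cv2.COLOR_BGR2GRAY);e=cv2.Canny(g,60,150)
    L=cv2.HoughLinesP(e,1,np.pi/360,40,minLineLength=70,maxLineGap=8)
    out=[]
    if L is None: return out
    for l in L[:,0]:
        a,b=ray(p,[l[:2],l[2:]],z);d=b-a
        if not(np.all(np.hypot(*(np.array([a,b])-POST).T)<420)):continue
        if np.hypot(*d)<40: continue
        if d[0]>0:d=-d
        q=np.arctan2(-d[1],-d[0]);u=d/np.hypot(*d);off=(a-POST)@np.array([u[1],-u[0]])
        if abs(q)<1 and abs(off)<75: out.append((round(float(q),3),round(float(off),1),int(np.hypot(*d))))
    return sorted(out,key=lambda o:o[1])
E
python3 - <<'E'
from h import *
import time
s=robot.get_state();p=P("wrist")
K,D,r,t=p
w0=cv2.imread("pics/w3.png")
# wrist params at old pose: shift camera by tool displacement
R=cv2.Rodrigues(r)[0];C=-R.T@t;Cn=C+np.array([599.2,-105.4,244.9])-s['tool_pos'];print("cam",C.round())
print("old",lines(w0,(K,D,r,-R@Cn)))
w=robot.grab_frame("wrist");cv2.imwrite("pics/w4.png",w);print("new",s['t'],lines(w,p))
E
```

```text
cam [534. -56. 379.]
old [(-0.03, -54.3, 83), (-0.03, -43.0, 76), (-0.028, -42.6, 76), (-0.037, -33.8, 65), (-0.029, -31.6, 52)]
new 5.3 [(-0.12, -53.1, 80), (-0.12, -52.9, 46), (-0.121, -43.2, 87), (-0.125, -33.6, 54), (-0.12, 29.0, 63)]
```

```bash
cat >> h.py <<'E'
def q_of(im,p):
    L=lines(im,p);return float(np.average([l[0] for l in L],weights=[l[2] for l in L])) if L else None
def meas(n=5):
    T=[];Q=[]
    for i in range(n):
        p=P("wrist");s=robot.get_state();w=robot.grab_frame("wrist");L=lines(w,p)
        if L: T.append(s['t']);Q.append(np.median([l[0] for l in L]))
    s=robot.get_state();print("t",s['t'],s['tool_pos'].round(1),s['contact_force'].round(2))
    print(np.array(T).round(2),np.array(Q).round(4));
    if len(T)>2: f=np.polyfit(T,Q,1);print("rate",f[0].round(4),"q now",np.polyval(f,s['t']).round(4))
    return w,L
E
python3 -c "
from h import *
w,L=meas(6);print(L)"
```

```text
t 5.65 [599.  -78.5 244.3] [ 0.09  0.74 -0.22]
[5.35 5.4  5.45 5.5  5.55 5.6 ] [-0.1245 -0.1315 -0.144  -0.1495 -0.156  -0.161 ]
rate -0.1494 q now -0.1706
[(-0.169, -57.2, 68), (-0.161, -42.9, 52), (-0.157, -42.2, 46)]
```

>>> {"op": "carry_out", "data": {"claw": 1, "rows": [{"tx": 0,"ty": 0,"tz": -0.04,"turn": 0},{"tx": 0,"ty": 0,"tz": -0.085,"turn": 0},{"tx": 0.001,"ty": 0.025,"tz": -0.085,"turn": 0},{"tx": 0.003,"ty": 0.068,"tz": -0.085,"turn": 0},{"tx": 0.005,"ty": 0.112,"tz": -0.085,"turn": 0},{"tx": 0.008,"ty": 0.155,"tz": -0.085,"turn": 0},{"tx": 0.009,"ty": 0.19,"tz": -0.085,"turn": 0},{"tx": 0.01,"ty": 0.207,"tz": -0.085,"turn": 0}]}}

```text
t: 6.65
tool_pos: [656.7, 123.2, 329.0]
tool_rot: [0.163, 0.987, 0.001, -0.0]
contact_force: [-0.5, -0.6, 0.5]
gripper_width: -0.1
grip_force: 0.0
```

```bash
python3 -c "
from h import *
w,L=meas(3);print(L);cv2.imwrite('pics/w5.png',w)"
```

```text
t 6.8 [656.7 120.2 329. ] [ 0.63 -0.76  0.16]
[6.65 6.7  6.75] [-0.3175 -0.324  -0.3305]
rate -0.13 q now -0.337
[(-0.334, -47.7, 62), (-0.325, -46.7, 123), (-0.331, -41.1, 63), (-0.329, -40.8, 144), (-0.334, -34.9, 100), (-0.323, 27.7, 65), (-0.325, 27.7, 42), (-0.331, 38.7, 140), (-0.637, 43.5, 49), (-0.33, 55.8, 126)]
```

>>> {"op": "carry_out", "data": {"claw": 1, "rows": [{"tx": 0,"ty": 0,"tz": 0.025,"turn": 0},{"tx": 0,"ty": 0,"tz": 0.055,"turn": 0},{"tx": 0,"ty": 0,"tz": 0.08,"turn": 0},{"tx": 0,"ty": 0,"tz": 0.085,"turn": 0},{"tx": 0,"ty": 0,"tz": 0.085,"turn": 0},{"tx": 0,"ty": 0,"tz": 0.085,"turn": 0},{"tx": 0,"ty": 0,"tz": 0.085,"turn": 0},{"tx": 0,"ty": 0,"tz": 0.085,"turn": 0}]}}

```text
t: 7.8
tool_pos: [657.0, 120.8, 244.8]
tool_rot: [0.165, 0.986, 0.0, 0.0]
contact_force: [0.3, 0.5, 0.5]
gripper_width: 0.2
grip_force: 0.0
```

```bash
python3 -c "
from h import *
w,L=meas(1);print(L);cv2.imwrite('pics/w6.png',w)"
```

```text
t 7.85 [656.9 120.8 244.7] [0.19 0.41 0.23]
[7.8] [-0.475]
[(-0.476, 38.9, 82), (-0.474, 52.4, 72)]
```

>>> {"op": "carry_out", "data": {"claw": 1, "rows": [{"tx": -0.0004,"ty": 0.0017,"tz": 0,"turn": 0},{"tx": -0.0008,"ty": 0.0034,"tz": 0,"turn": 0},{"tx": -0.0013,"ty": 0.0051,"tz": 0,"turn": 0},{"tx": -0.0017,"ty": 0.0068,"tz": 0,"turn": 0},{"tx": -0.0021,"ty": 0.0085,"tz": 0,"turn": 0},{"tx": -0.0025,"ty": 0.0102,"tz": 0,"turn": 0},{"tx": -0.0029,"ty": 0.0119,"tz": 0,"turn": 0},{"tx": -0.0033,"ty": 0.0136,"tz": 0,"turn": 0}]}}

```text
t: 8.85
tool_pos: [664.7, 132.8, 244.4]
tool_rot: [0.165, 0.986, 0.0, 0.0]
contact_force: [1.2, 0.1, -1.0]
gripper_width: -0.2
grip_force: 0.5
```

```bash
python3 -c "
from h import *
w,L=meas(3);print(L);cv2.imwrite('pics/w7.png',w)"
```

```text
t 9.0 [665.1 133.  244.5] [ 3.01  1.45 -1.05]
[8.85 8.9  8.95] [-0.615 -0.619 -0.624]
rate -0.09 q now -0.6283
[(-0.624, -39.4, 46), (-0.624, -33.5, 57), (-0.624, 37.6, 61), (-0.625, 45.4, 56), (-0.622, 45.8, 41)]
```

>>> {"op": "carry_out", "data": {"claw": 1, "rows": [{"tx": -0.0012,"ty": 0.0038,"tz": 0,"turn": 0},{"tx": -0.0024,"ty": 0.0076,"tz": 0,"turn": 0},{"tx": -0.0036,"ty": 0.0114,"tz": 0,"turn": 0},{"tx": -0.0036,"ty": 0.0114,"tz": 0,"turn": 0},{"tx": -0.0036,"ty": 0.0114,"tz": 0,"turn": 0},{"tx": -0.0036,"ty": 0.0114,"tz": 0,"turn": 0},{"tx": -0.0036,"ty": 0.0114,"tz": 0,"turn": 0},{"tx": -0.0036,"ty": 0.0114,"tz": 0,"turn": 0}]}}

```text
t: 10.0
tool_pos: [671.4, 142.0, 244.3]
tool_rot: [0.165, 0.986, 0.0, 0.0]
contact_force: [-0.9, -0.1, 0.0]
gripper_width: -0.4
grip_force: 0.0
```

```bash
python3 -c "
from h import *
w,L=meas(5);print(L);cv2.imwrite('pics/w8.png',w)"
```

```text
t 10.25 [671.4 142.1 244.3] [ 0.11  0.51 -0.24]
[10.   10.05 10.1  10.15 10.2 ] [-0.598 -0.598 -0.593 -0.588 -0.589]
rate 0.056 q now -0.5848
[(-0.586, 28.4, 57), (-0.596, 37.2, 86), (-0.589, 51.3, 78)]
```

>>> {"op": "carry_out", "data": {"claw": 1, "rows": [{"tx": 0,"ty": 0,"tz": -0.04,"turn": 0},{"tx": 0,"ty": 0,"tz": -0.085,"turn": 0},{"tx": 0.006,"ty": -0.03,"tz": -0.085,"turn": 0},{"tx": 0.015,"ty": -0.08,"tz": -0.085,"turn": 0},{"tx": 0.025,"ty": -0.13,"tz": -0.085,"turn": 0},{"tx": 0.03,"ty": -0.158,"tz": -0.085,"turn": 0},{"tx": 0.031,"ty": -0.163,"tz": -0.08,"turn": 0},{"tx": 0.031,"ty": -0.163,"tz": -0.06,"turn": 0}]}}

```text
t: 11.25
tool_pos: [590.4, -1.2, 305.0]
tool_rot: [0.165, 0.986, 0.001, 0.002]
contact_force: [-0.4, 0.4, 0.3]
gripper_width: 0.0
grip_force: 0.0
```

```bash
python3 -c "
from h import *
w,L=meas(2);print(L);cv2.imwrite('pics/w9.png',w)"
```

```text
t 11.35 [588.3  -0.6 302.2] [-0.34  0.62  0.73]
[11.25 11.3 ] [-0.558  -0.5555]
[(-0.556, -60.0, 85), (-0.556, -43.4, 108), (-0.561, -32.9, 56), (-0.554, -30.3, 43), (0.179, 16.7, 43), (-0.555, 29.2, 75), (-0.554, 29.7, 60), (-0.556, 35.5, 90), (-0.547, 37.0, 43), (-0.56, 41.6, 110)]
```

>>> {"op": "carry_out", "data": {"claw": 1, "rows": [{"tx": 0,"ty": 0,"tz": 0.025,"turn": 0},{"tx": 0,"ty": 0,"tz": 0.05,"turn": 0},{"tx": -0.0004,"ty": 0.002,"tz": 0.06,"turn": 0},{"tx": -0.0008,"ty": 0.004,"tz": 0.06,"turn": 0},{"tx": -0.0012,"ty": 0.0056,"tz": 0.06,"turn": 0},{"tx": -0.0012,"ty": 0.0059,"tz": 0.06,"turn": 0},{"tx": -0.0013,"ty": 0.0061,"tz": 0.06,"turn": 0},{"tx": -0.0013,"ty": 0.0063,"tz": 0.06,"turn": 0}]}}

```text
t: 12.35
tool_pos: [592.5, 3.4, 244.5]
tool_rot: [0.165, 0.986, 0.0, 0.0]
contact_force: [0.6, -0.2, -0.5]
gripper_width: 0.1
grip_force: 0.0
```

```bash
python3 -c "
from h import *
w,L=meas(2);print(L)"
```

```text
t 12.45 [592.4   3.4 244.4] [ 0.81  0.17 -0.37]
[12.35 12.4 ] [-0.532  -0.5325]
[(-0.534, -60.8, 41), (-0.531, -60.3, 61), (-0.531, -43.7, 67), (-0.537, 28.4, 40)]
```

>>> {"op": "carry_out", "data": {"claw": 1, "rows": [{"tx": -0.0002,"ty": 0.001,"tz": 0,"turn": 0},{"tx": -0.0004,"ty": 0.0018,"tz": 0,"turn": 0},{"tx": -0.0004,"ty": 0.002,"tz": 0,"turn": 0},{"tx": -0.0004,"ty": 0.0022,"tz": 0,"turn": 0},{"tx": -0.0005,"ty": 0.0024,"tz": 0,"turn": 0},{"tx": -0.0005,"ty": 0.0025,"tz": 0,"turn": 0},{"tx": -0.0005,"ty": 0.0027,"tz": 0,"turn": 0},{"tx": -0.0006,"ty": 0.0028,"tz": 0,"turn": 0}]}}

```text
t: 13.45
tool_pos: [593.9, 6.0, 244.3]
tool_rot: [0.165, 0.986, 0.0, 0.0]
contact_force: [-0.2, -0.0, -0.1]
gripper_width: -0.2
grip_force: 0.0
```

```bash
python3 -c "
from h import *
w,L=meas(4);print(L)"
```

```text
t 13.65 [593.9   6.  244.3] [-0.21 -0.48  0.13]
[13.45 13.5  13.55 13.6 ] [-0.541  -0.545  -0.5475 -0.5465]
rate -0.038 q now -0.5498
[(-0.548, -61.2, 59), (-0.545, -43.8, 72)]
```

>>> {"op": "carry_out", "data": {"claw": 1, "rows": [{"tx": 0,"ty": 0,"tz": -0.04,"turn": 0},{"tx": 0,"ty": 0,"tz": -0.085,"turn": 0},{"tx": -0.008,"ty": 0.03,"tz": -0.085,"turn": 0},{"tx": -0.019,"ty": 0.075,"tz": -0.085,"turn": 0},{"tx": -0.03,"ty": 0.12,"tz": -0.085,"turn": 0},{"tx": -0.036,"ty": 0.147,"tz": -0.085,"turn": 0},{"tx": -0.038,"ty": 0.152,"tz": -0.085,"turn": 0},{"tx": -0.038,"ty": 0.152,"tz": -0.085,"turn": 0}]}}

```text
t: 14.65
tool_pos: [679.0, 136.2, 329.1]
tool_rot: [0.165, 0.986, -0.001, -0.0]
contact_force: [0.8, -1.2, -0.2]
gripper_width: -0.0
grip_force: 0.0
```

```bash
python3 - <<'E'
from h import *
w,L=meas(3);print(L);cv2.imwrite('pics/w10.png',w)
im={n:robot.grab_frame(n) for n in("scene","side")}
for n in im: cv2.imwrite(f"pics/{n}10.png",im[n])
p=P("wrist")
hsv=cv2.cvtColor(w,cv2.COLOR_BGR2HSV);m=cv2.inRange(hsv,(3,120,110),(18,255,255));k,l,st,c=cv2.connectedComponentsWithStats(cv2.morphologyEx(m,cv2.MORPH_CLOSE,np.ones((5,5))))
for i in range(1,k):
    if st[i,4]>100: print(st[i],ray(p,c[i],13))
a=im["scene"][165:345,240:440];b=im["side"][195:375,240:440];z=lambda x:cv2.resize(x,(400,360),interpolation=cv2.INTER_CUBIC)
cv2.imwrite("pics/z10.png",np.clip(np.vstack([np.hstack([z(a),z(b)])])*1.4,0,255).astype(np.uint8))
E
```

```text
t 14.8 [679.  135.3 329.6] [-0.51  0.19  0.76]
[14.65 14.7  14.75] [-0.577  -0.577  -0.5785]
rate -0.015 q now -0.579
[(-0.578, -47.8, 98), (-0.579, -47.8, 94), (-0.589, -41.0, 53), (-0.58, -40.1, 120), (-0.571, -37.8, 44), (-0.58, -33.3, 87), (-0.576, 28.4, 97), (-0.577, 38.6, 140), (-0.577, 50.4, 142), (-0.625, 60.9, 41)]
```

View pics/z10.png

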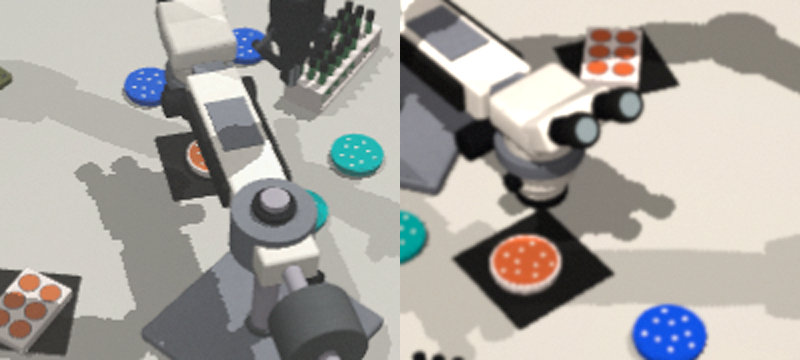

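```bash
python3 - <<'E'
from h import *
B=P("side");A=P("scene");print(ray(B,[(312,293)],125),proj(B,[(487.4,166,125)]))
for n,p in(("side",B),("scene",A)):
    im=cv2.imread(f"pics/{n}10.png");g=cv2.imread(f"pics/{n}0.png");
    for k,i in((0,g),(10,im)):
        hsv=cv2.cvtColor(i,cv2.COLOR_BGR2HSV);m=cv2.inRange(hsv,(0,0,140),(180,90,255))|cv2.inRange(hsv,(3,100,100),(18,255,255))
        # agar only: min-area ellipse
        m2=cv2.morphologyEx(cv2.inRange(hsv,(3,110,100),(20,255,255)),cv2.MORPH_CLOSE,np.ones((5,5)))
        for c in cv2.findContours(m2,0,2)[0]:
            if cv2.contourArea(c)>150:
                e=cv2.fitEllipse(c);print(n,k,np.round(e[0],1),np.round(e[1],1),ray(p,e[0],13).round(1))
E
```

```text
[[482.29898062 169.76724659]] [[310.44776862 291.53392816]]
side 0 [302.2 324.9] [23.1 30.9] [[507.  180.2]]
side 0 [353.9 155.7] [14.7 16.5] [[ 572.3 -630.4]]
side 10 [302.2 324.7] [23.4 31. ] [[507.2 179.9]]
side 10 [346.  221.6] [21.6 22.9] [[ 506.  -259.4]]
scene 0 [251.5 317.7] [20.8 38. ] [[ 495.1 -242.7]]
scene 0 [381.3  88. ] [22.7 41.6] [[ -11.5 1037. ]]
scene 0 [593.7  66.6] [ 7.3 34.8] [[ 625.6 1911.9]]
scene 10 [251.7 317.6] [20.  36.6] [[ 495.2 -242. ]]
scene 10 [585.1  63.5] [ 8. 63.] [[ 581.1 1909.4]]
```

>>> {"op": "carry_out", "data": {"claw": 1, "rows": [{"tx": 0,"ty": 0,"tz": 0.025,"turn": 0},{"tx": 0,"ty": 0,"tz": 0.055,"turn": 0},{"tx": 0,"ty": 0,"tz": 0.08,"turn": 0},{"tx": 0,"ty": 0,"tz": 0.085,"turn": 0},{"tx": 0,"ty": 0,"tz": 0.085,"turn": 0},{"tx": 0,"ty": 0,"tz": 0.085,"turn": 0},{"tx": 0,"ty": 0,"tz": 0.085,"turn": 0},{"tx": 0,"ty": 0,"tz": 0.085,"turn": 0}]}}

```text
t: 15.9
tool_pos: [679.4, 137.5, 244.9]
tool_rot: [0.165, 0.986, 0.0, 0.0]
contact_force: [0.0, -0.5, 0.5]
gripper_width: -0.1
grip_force: 0.0
```

```bash
python3 -c "
from h import *
w,L=meas(2);print(L);cv2.imwrite('pics/w11.png',w)"
```

```text
t 16.0 [679.3 137.4 244.6] [ 0.17  0.82 -0.17]
[15.9  15.95] [-0.611  -0.6095]
[(-0.607, 28.1, 49), (-0.612, 38.1, 90), (-0.609, 38.7, 54), (-0.61, 49.7, 71)]
```

>>> {"op": "carry_out", "data": {"claw": 1, "rows": [{"tx": 0.001,"ty": -0.003,"tz": 0,"turn": 0},{"tx": 0.002,"ty": -0.006,"tz": 0,"turn": 0},{"tx": 0.0025,"ty": -0.008,"tz": 0,"turn": 0},{"tx": 0.0025,"ty": -0.0079,"tz": 0,"turn": 0},{"tx": 0.0024,"ty": -0.0077,"tz": 0,"turn": 0},{"tx": 0.0023,"ty": -0.0074,"tz": 0,"turn": 0},{"tx": 0.0022,"ty": -0.0072,"tz": 0,"turn": 0},{"tx": 0.0021,"ty": -0.007,"tz": 0,"turn": 0}]}}

```text
t: 17.0
tool_pos: [675.0, 131.5, 244.3]
tool_rot: [0.165, 0.986, 0.0, 0.0]
contact_force: [-0.4, 0.5, -0.0]
gripper_width: -0.1
grip_force: 0.0
```

```bash
python3 -c "
from h import *
w,L=meas(1);print(L);cv2.imwrite('pics/w12.png',w)"
```

```text
t 17.05 [675.  131.5 244.3] [-0.01 -0.51  0.03]
[17.] [-0.63]
[(-0.634, -39.7, 44), (-0.627, -32.7, 68), (-0.629, 28.5, 42), (-0.626, 29.3, 49), (-0.634, 37.8, 84), (-0.631, 47.9, 75)]
```

>>> {"op": "carry_out", "data": {"claw": 1, "rows": [{"tx": -0.0001,"ty": 0.0002,"tz": 0,"turn": 0},{"tx": -0.0001,"ty": 0.0004,"tz": 0,"turn": 0},{"tx": -0.0002,"ty": 0.0006,"tz": 0,"turn": 0},{"tx": -0.0002,"ty": 0.0008,"tz": 0,"turn": 0},{"tx": -0.0003,"ty": 0.001,"tz": 0,"turn": 0},{"tx": -0.0003,"ty": 0.0012,"tz": 0,"turn": 0},{"tx": -0.0004,"ty": 0.0014,"tz": 0,"turn": 0},{"tx": -0.0005,"ty": 0.0016,"tz": 0,"turn": 0}]}}

```text
t: 18.05
tool_pos: [675.9, 132.8, 244.3]
tool_rot: [0.165, 0.986, 0.0, -0.0]
contact_force: [-0.6, 0.1, 0.5]
gripper_width: 0.2
grip_force: 0.0
```

```bash
python3 -c "
from h import *
w,L=meas(2);print(L);cv2.imwrite('pics/w13.png',w)"
```

```text
t 18.15 [676.  132.8 244.3] [-0.61  0.54  0.36]
[18.05 18.1 ] [-0.641 -0.639]
[(-0.642, -39.2, 54), (-0.639, -32.9, 75), (-0.639, 28.4, 50), (-0.641, 38.2, 83), (-0.636, 48.8, 66)]
```

>>> {"op": "carry_out", "data": {"claw": 1, "rows": [{"tx": 0,"ty": 0.0001,"tz": 0,"turn": 0},{"tx": 0,"ty": 0.0002,"tz": 0,"turn": 0},{"tx": 0,"ty": 0.0003,"tz": 0,"turn": 0},{"tx": 0,"ty": 0.0004,"tz": 0,"turn": 0},{"tx": 0,"ty": 0.0005,"tz": 0,"turn": 0},{"tx": 0,"ty": 0.0006,"tz": 0,"turn": 0},{"tx": 0,"ty": 0.0006,"tz": 0,"turn": 0},{"tx": 0,"ty": 0.0006,"tz": 0,"turn": 0}]}}

```text
t: 19.15
tool_pos: [676.2, 133.4, 244.3]
tool_rot: [0.165, 0.986, 0.0, 0.0]
contact_force: [-0.0, 0.5, -0.1]
gripper_width: 0.3
grip_force: 0.0
```

```bash
python3 -c "
from h import *
w,L=meas(3);print(L);cv2.imwrite('pics/w14.png',w)
hsv=cv2.cvtColor(w,cv2.COLOR_BGR2HSV);m=cv2.inRange(hsv,(3,110,100),(20,255,255));print(m.sum()/255)"
```

```text
t 19.3 [676.1 133.4 244.3] [-0.36 -0.31 -0.26]
[19.15 19.2  19.25] [-0.641  -0.643  -0.6405]
rate 0.005 q now -0.641
[(-0.64, -38.8, 49), (-0.639, -33.1, 65), (-0.634, 29.4, 50), (-0.642, 38.2, 83), (-0.641, 38.3, 83), (-0.646, 46.7, 80)]
0.0
```

>>> {"op": "carry_out", "data": {"claw": 1, "rows": [{"tx": -0.001,"ty": 0.004,"tz": 0,"turn": 0},{"tx": -0.004,"ty": 0.012,"tz": 0,"turn": 0},{"tx": -0.008,"ty": 0.024,"tz": 0,"turn": 0},{"tx": -0.013,"ty": 0.04,"tz": 0,"turn": 0},{"tx": -0.018,"ty": 0.06,"tz": -0.02,"turn": 0},{"tx": -0.018,"ty": 0.06,"tz": -0.05,"turn": 0},{"tx": -0.018,"ty": 0.06,"tz": -0.08,"turn": 0},{"tx": -0.018,"ty": 0.06,"tz": -0.08,"turn": 0}]}}

```text
t: 20.3
tool_pos: [714.4, 185.8, 327.3]
tool_rot: [0.164, 0.986, 0.002, 0.003]
contact_force: [-0.1, -1.0, -0.6]
gripper_width: -0.1
grip_force: 0.0
```

```bash
python3 - <<'E'
from h import *
w,L=meas(3);print(L);cv2.imwrite('pics/w15.png',w)
im={n:robot.grab_frame(n) for n in("scene","side")}
for n in im: cv2.imwrite(f"pics/{n}15.png",im[n])
q=-.641;c=POST+360*np.array([-np.cos(q),-np.sin(q)]);print(c)
th=np.linspace(0,2*np.pi,40)
o=[]
for n in("scene","side"):
    p=P(n);x0,y0=(260,165) if n=="scene" else (220,215)
    i=cv2.resize(np.clip(im[n][y0:y0+180,x0:x0+200]*1.4,0,255).astype(np.uint8),(800//2*1,360),interpolation=cv2.INTER_CUBIC)
    for C,r,z,col in((c,25,125,(255,0,255)),(np.array([507,180]),45,15,(0,255,0))):
        pts=proj(p,[(C[0]+r*np.cos(t),C[1]+r*np.sin(t),z) for t in th]);cv2.polylines(i,[((pts-[x0,y0])*2).round().astype(int)],True,col,1)
    o.append(i)
cv2.imwrite("pics/z15.png",np.hstack(o))
E
```

```text
t 20.45 [712.2 184.6 322.9] [ 0.54  0.68 -0.11]
[20.3  20.35 20.4 ] [-0.641 -0.641 -0.644]
rate -0.03 q now -0.645
[(-0.646, -34.3, 53), (-0.641, 27.8, 99), (-0.656, 37.8, 63), (-0.642, 39.4, 154), (-0.644, 57.4, 163)]
[499.96066186 184.27900582]
```

View pics/z15.png

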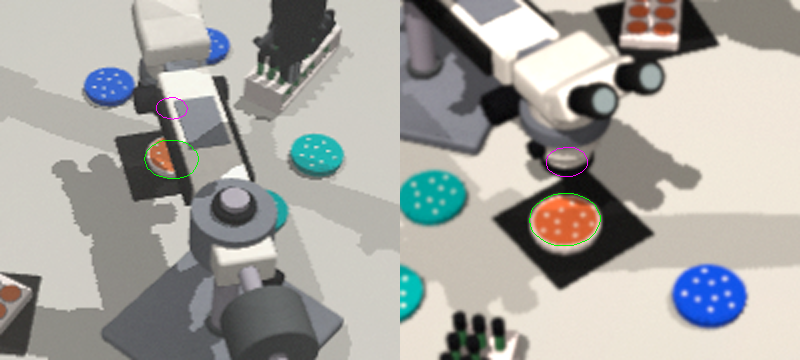

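>>> {"op": "carry_out", "data": {"claw": 1, "rows": [{"tx": 0,"ty": 0,"tz": 0,"turn": 0},{"tx": 0,"ty": 0,"tz": 0,"turn": 0},{"tx": 0,"ty": 0,"tz": 0,"turn": 0},{"tx": 0,"ty": 0,"tz": 0,"turn": 0},{"tx": 0,"ty": 0,"tz": 0,"turn": 0},{"tx": 0,"ty": 0,"tz": 0,"turn": 0},{"tx": 0,"ty": 0,"tz": 0,"turn": 0},{"tx": 0,"ty": 0,"tz": 0,"turn": 0}]}}

```text
t: 21.55
tool_pos: [712.7, 184.2, 324.3]
tool_rot: [0.165, 0.986, 0.0, 0.0]
contact_force: [0.2, -0.1, 0.5]
gripper_width: 0.0
grip_force: 0.0
```

>>> {"op": "carry_out", "data": {"claw": 1, "rows": [{"tx": 0,"ty": 0,"tz": 0,"turn": 0},{"tx": 0,"ty": 0,"tz": 0,"turn": 0},{"tx": 0,"ty": 0,"tz": 0,"turn": 0},{"tx": 0,"ty": 0,"tz": 0,"turn": 0},{"tx": 0,"ty": 0,"tz": 0,"turn": 0},{"tx": 0,"ty": 0,"tz": 0,"turn": 0},{"tx": 0,"ty": 0,"tz": 0,"turn": 0},{"tx": 0,"ty": 0,"tz": 0,"turn": 0}]}}

```text
t: 22.55
tool_pos: [712.7, 184.2, 324.3]
tool_rot: [0.165, 0.986, 0.0, 0.0]
contact_force: [0.2, -0.4, -0.2]
gripper_width: -0.2
grip_force: 0.0
```

```bash
python3 - <<'E'
from h import *
w,L=meas(3);print(L)
a=robot.grab_frame("side");b=cv2.imread("pics/side15.png")
d=cv2.absdiff(a,b)[195:345,200:345];print("side diff",d.mean(),(d.max(2)>40).sum())
d=cv2.absdiff(robot.grab_frame("wrist"),cv2.imread("pics/w15.png"));print((d.max(2)>40).sum())
E
```

```text
t 22.7 [712.6 184.3 324.3] [ 0.17 -0.3   0.16]
[22.55 22.6  22.65] [-0.643 -0.643 -0.641]
rate 0.02 q now -0.6403
[(-0.629, -36.0, 48), (-0.646, -34.2, 58), (-0.64, 28.2, 99), (-0.642, 39.6, 133), (-0.637, 40.5, 57), (-0.638, 40.7, 86), (-0.643, 57.5, 162), (-0.643, 57.5, 106)]
side diff 1.0088582375478927 4
2358
```

The boom is standing still on target, and the side view hasn't changed in over 2 s, so I'm handing the job in.

```bash
python3 -c "
from plant import robot
print(robot.job_done())"
```

```text
the job is handed in; nothing more can be done
None
```

I handed the job in at 22.7 s: the objective stands still over the Petri dish at q ≈ -0.64 (my target was -0.643), about 8 mm from the dish centre by my camera estimate, nearly all of it along the boom, which swinging cannot change. I used only light fingertip pushes and catches on the strips (highest force reading about 3.5 N); one early catch bounced the boom back and took two more touches to settle.

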